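# Seat the capping cover on its pin and hold it down

### The arm

A 6-joint arm with a two-finger parallel gripper is mounted at the origin on the work surface. World frame = base frame: x ahead of the robot, y to its left, z up, the work surface at z = 0. Lengths are in mm, angles in rad, forces in N, time in s.
With the tool pointing down it reaches from about 400 to 825 mm from the base axis. Payload 7 kg.
Tool frame: the origin (TCP) lies at the very end of the fingers, on their centre line; the grasp point (between the pads) lies 19 mm behind it; z points along the fingers, y is the line along which they close (so a half turn about z gives the same grasp; the last joint's range is limited). The gripper opens to 85 mm and grips with 20 to 120 N. Pads are 22 mm wide; open, the fingers measure 114 mm over their backs; the gripper's body (76 mm by 85 mm) begins 54 mm behind the grasp point. The pads swing forward as they close: fully open they stand 13 mm farther back than shut.
Start: joints at [1.578, 0.359, 0.012, 0, -1.224, -0.288], TCP at [187.068, 648.537, 231.302] pointing down, gripper open.
Joint ranges: [-3.07, 3.07], [-1.43, 2.12], [-1.02, 1.25], [-3.03, 1.67], [-3.05, -0], [-3.03, 3.03]. Speed limits (rad/s): [2.39, 2.39, 3.01, 3.14, 3.14, 3.14].

### API

Orientations are given as a unit quaternion [x, y, z, w].
In Python, from cell import sensors, imaging, job gives the robot as it stands. The module is installed in compiled form; this text tells all that it offers.
- The arm moves only by the shell command python3 -m crank 'ROWS'. ROWS is JSON, a list of rows, each a list of 7 numbers: the opening, from 0 (shut) to 1 (fully open), then the shift along the tool's x, y, z scaled (see below), then the turn, a rotation vector about the tool's x, y, z scaled (see below). In form: [[jaw, x, y, z, wx, wy, wz], ...]. A call has 1 to 20 rows; each row is the pose to reach, as a shift and turn from the pose commanded when the call began, along the tool's axes at that moment; what a row does not reach only later rows make up. The controller multiplies each number of a shift by 0.25 m and each number of a turn by 0.5 rad. A row lasts 1/10 s, in which the tool goes at most 50 mm and 8.59 degrees, less where a joint would pass 70% of its speed; a pose out of reach is approached as far as the arm can. A call with a number of a shift or a turn outside -1 to 1 is refused whole. A call with a gripper value outside its range is refused whole. The fingers move at their own pace and stop on an object; the grip force is fixed at half the most. Time passes only in rows, so rows that repeat a pose let the fingers close. It gives the time, the measured TCP pose, the force, the opening and the grip force at its end, in the units of the state.
- sensors.state(): the state, without advancing time (a new reading comes with each control period).
- imaging.get_image(name): name is "scene" or "top" or "wrist"; returns a dict with "img" (384x512x3 uint8, blue, green, red), "intrinsics" (3x3 intrinsics, pixels), "R" (3x3) and "t" (3): a world point X has camera coordinates R X + t; the wrist camera has in their place "hand_eye" (4x4, takes a point from camera to tool coordinates, whose origin is the TCP and whose axes are the flange's). Camera axes: x right, y down, z forward; pixel columns grow to the right and rows downward; lengths in mm; the calibration is good to about 2 mm. A picture is of the moment at which its call begins: read the wrist's pose just before it. There is no depth.
- job.close_job(): hands the job in; it is judged then, once.
The state is a dict: "clock": time; "joints": joint angles; "joint_velocities": joint speeds; "joint_torque": joint torques, N m; "eef_pos": TCP position; "tool_rot": TCP orientation; "wrist_force": force on the tool from outside, world axes, zero at the start; "wrist_torque": the same for the moment, N m; "gripper_width": finger opening in mm; "finger_force": force on a finger pad.
Only numpy, scipy, OpenCV 4.12 (cv2) and the standard library are available. Lean on these libraries where they do the work, as an engineer would, in place of code of your own. Each camera call takes 0.05 s, during which the arm holds its last target. There are 200 camera calls.

### The job

Close the tubes in the capping press: pick the cover plate up by its upright handle, set it squarely over the rows of tube caps, and slide it along the press's slot until its underside hole finds the locating pin and it drops flat onto the caps. Then press it down until the sprung deck is fully down on its stop, and finish while still holding it pressed there, without letting go. Leave everything else on the bench where it stands.

Things in the scene. Friction and masses are not known exactly. Their poses are not given: they have to be found in the camera images.
- press: Capping press, fixed to the bench: grey base 160 x 110 x 20 mm (long side = its x) carrying on springs an aluminium deck 150 x 96 mm with two rows of six white tube caps (rows along x at y = +-30 mm, each 123 mm long). Cap tops are 58 mm above the bench while the deck is free. Origin: centre of the base's underside, z up.
- press_mid (a point): Centre of the deck's slot (52 mm along press x, 18 mm wide), fixed 58 mm above the bench. A fixed steel pin, 12 mm diameter, top edge bevelled 3 mm, stands up through the slot; tip 66 mm above the bench, 8 mm above the free cap tops. It is on the slot's centre line (y = 0) but anywhere from x = -15 to +15 mm, not reported: find it by sight or feel. Axes as the press's.
- deck_top (a point): Point at the middle of the deck at the height of the cap tops; goes down with the deck. Axes as the press's.
- deck (a joint): How far the sprung deck is pressed down, in m: 0 free, 0.008 fully down on its stop. It starts to move at about 6 N and reaches the stop at about 15 N in all, including the cover's own weight (2.4 to 3.9 N, which alone does not move it); more if the cover is dragged sideways against the pin, whose sides then rub.
- cover: Loose grey slab 104 x 84 x 22 mm (x, y, z), lying underside down, about 0.3 kg, with an upright steel fin handle on top. Hidden in the centre of its underside is a blind square hole 17 x 17 mm, 18 mm deep, for the pin. Goes on with its long side along the press's long side, either way round. Origin: centre of the underside, z up.
- cover_grip (a point): Point in the fin handle, 46 mm above the cover's underside, where to pinch it. The fin is centred, 60 mm long (cover x), 14 mm thick (cover y; the fingers close along it), 36 mm high, its top 58 mm above the underside. Axes as the cover's.
- beaker: Bystander, to be left alone: small glass beaker, 54 mm wide, 70 mm tall. Origin: centre of its underside.
- vial: Bystander, to be left alone: small amber jar, 40 mm wide, 55 mm tall. Origin: centre of its underside.
- tube_rack: Bystander, to be left alone: white tube rack, 70 x 110 x 47 mm. Origin: centre of its underside.
- tip_box: Bystander, to be left alone: clear tip box with grey lid, 85 x 120 x 63 mm. Origin: centre of its underside.
- reagent: Bystander, to be left alone: white reagent bottle, 66 mm wide, 170 mm tall. Origin: centre of its underside.
- big_beaker: Bystander, to be left alone: larger glass beaker, 80 mm wide, 100 mm tall. Origin: centre of its underside.
- petri: Bystander, to be left alone: stack of clear dishes, 92 mm wide, 34 mm tall. Origin: centre of its underside.

How it is judged:
By the outcome, as a careful person would: the job done as asked, in the order asked, and still so for the second after the job is handed in, while the arm keeps its last pose, push and grip.
It also fails if it takes over 64 s, if anything falls off the work surface, if the arm or the gripper's body presses on something with over 40 N, if the wrist force passes 120 N, or if a joint passes its speed limit or range.

## Working session

There is one attempt and no reset: what is moved stays moved. The work goes in short steps, Python scripts to look and compute and a shell command to move; the robot and the scene stay as the last step left them, time stands still between calls to the robot, and variables do not carry over. Pictures are saved under pics/ and viewed, at most 10 in all, crops included, and the job is handed in when it is done.

```bash
mkdir -p pics
python3 - <<'E'
from cell import sensors, imaging
import cv2, pickle
s=sensors.state(); print(s)
for n in("scene","top"):
    d=imaging.get_image(n); cv2.imwrite(f"pics/{n}0.png",d["img"]); pickle.dump(d,open(f"{n}.pkl","wb"))
    print(n,d["intrinsics"],d["R"],d["t"])
E
```

```text
{'clock': 0.0, 'joints': array([ 1.57809995e+00,  3.59391632e-01,  1.10674105e-02, -3.48426323e-04,
       -1.22407282e+00, -2.88132761e-01]), 'joint_velocities': array([-4.21108420e-04,  2.05429393e-04, -3.46152543e-05, -5.42921829e-04,
       -9.40558424e-04,  4.18723355e-04]), 'joint_torque': array([-8.66729033e-05, -5.83319628e+01,  2.93414515e+01,  6.93643972e+00,
       -5.76759936e-03, -9.59714441e-07]), 'eef_pos': array([186.94915837, 648.10691205, 230.36462843]), 'tool_rot': array([ 9.90149425e-01, -1.40012315e-01, -4.42172046e-05,  8.15746533e-04]), 'wrist_force': array([-0.91304198, -0.33301085, -1.14167957]), 'wrist_torque': array([ 0.00354111, -0.02170238, -0.04004128]), 'finger_force': 0.0, 'gripper_width': 85.42978326207124}
scene [[394.60468471   0.         254.9290871 ]
 [  0.         394.60468471 191.38508336]
 [  0.           0.           1.        ]] [[ 0.30236771  0.95318499  0.00348602]
 [ 0.59605058 -0.18622165 -0.7810539 ]
 [-0.74383968  0.23824333 -0.62445388]] [-181.14370929 -252.72103854 1685.13605314]
top [[455.68214552   0.         255.57218116]
 [  0.         455.68214552 199.52127681]
 [  0.           0.           1.        ]] [[-0.00337733 -0.99989445 -0.01413077]
 [-0.99839328  0.00417088 -0.05651078]
 [ 0.05656376  0.01391721 -0.99830198]] [  19.91687898  551.56383383 1504.66470937]
```

View pics/scene0.png

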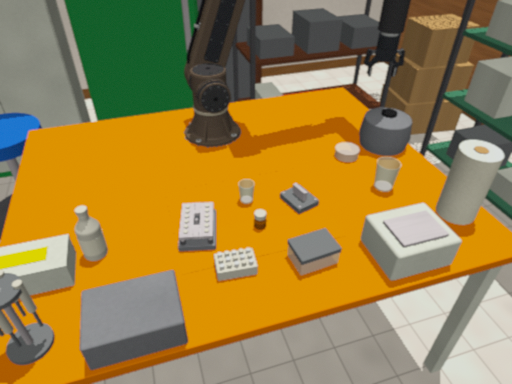

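View pics/top0.png

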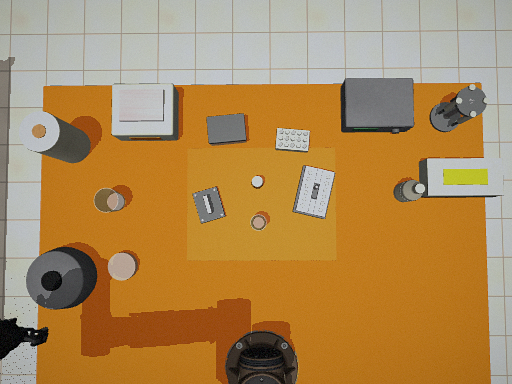

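The scene view shows the cover near (299,198) and the press near (198,224). In the top view they are at about (209,204) and (315,191), with the slot at (316,190). Next I'll enlarge both.

Run:
```python
import cv2, pickle, numpy as np
t=pickle.load(open("top.pkl","rb"))["img"]; s=pickle.load(open("scene.pkl","rb"))["img"]
def c(i,x,y,w,h,k): return cv2.resize(i[y:y+h,x:x+w],None,fx=k,fy=k,interpolation=cv2.INTER_CUBIC)
a=np.hstack([c(t,185,180,50,50,6),c(t,285,160,60,62,6)[:300]]); 
b=np.hstack([c(s,275,175,50,50,6),c(s,170,195,60,62,6)[:300]])
cv2.imwrite("pics/crop.png",np.vstack([a,b]))
```

```text
(no output)
```

View pics/crop.png

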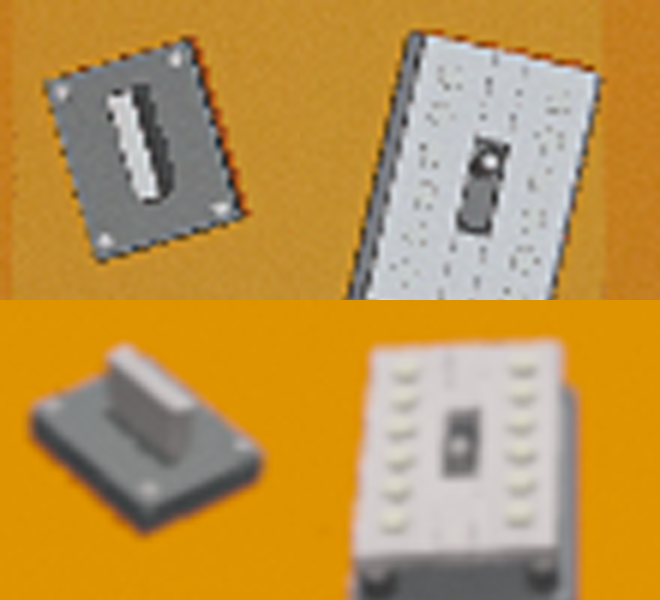

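Top row of the crop: the fin runs from (205,195.5) to (209.7,213) in full-image pixels, the slot centre is at (315.5,191.2), and the bright pin tip is at (316.5,186.7). In the scene view the fin top runs from (295,183) to (306.7,192.8) and the pin is at (196.7,219.2).

```bash
cat > h.py <<'E'
import numpy as np, pickle
from scipy.spatial.transform import Rotation as Ro
def ray(d,uv):
    v=d["R"].T@np.linalg.solve(d["intrinsics"],[*uv,1]); return -d["R"].T@d["t"],v/np.linalg.norm(v)
def onz(d,uv,z):
    c,v=ray(d,uv); return c+v*(z-c[2])/v[2]
def tri(*rs):
    A=sum(np.eye(3)-np.outer(v,v) for c,v in rs); b=sum((np.eye(3)-np.outer(v,v))@c for c,v in rs)
    return np.linalg.solve(A,b)
def wristcam(im,s):
    T=np.eye(4);T[:3,:3]=Ro.from_quat(s["tool_rot"]).as_matrix();T[:3,3]=s["eef_pos"]
    M=np.linalg.inv(T@im["hand_eye"]); return dict(intrinsics=im["intrinsics"],R=M[:3,:3],t=M[:3,3])
def toolshift(s,p):   # row numbers for shift to world p
    return Ro.from_quat(s["tool_rot"]).inv().apply(np.array(p)-s["eef_pos"])/250
E
python3 - <<'E'
from h import *
from cell import sensors
np.set_printoptions(precision=3,suppress=True)
t=pickle.load(open("top.pkl","rb")); s=pickle.load(open("scene.pkl","rb"))
for n,a,b in(("f1",(205,195.5),(295,183)),("f2",(209.7,213),(306.7,192.8)),("pin",(316.5,186.7),(196.7,219.2))):
    print(n,tri(ray(t,a),ray(s,b)))
f1,f2=onz(t,(205,195.5),58),onz(t,(209.7,213),58); print("fin",f1,f2,(f1+f2)/2,np.linalg.norm(f2-f1))
s1,s2=onz(t,(316.7,183.3),55),onz(t,(313.7,198.7),55); print("slot",(s1+s2)/2, s2-s1, np.linalg.norm(s1-s2),onz(t,(316.5,186.7),66))
# press deck corners top view, z 54
for c in((420,33),(600,75)): print(onz(t,(285+(c[0]-300)/6,160+c[1]/6),54))
st=sensors.state(); R=Ro.from_quat(st["tool_rot"]).as_matrix(); print(R)
import sys
from cell import imaging
im=imaging.get_image("wrist"); print(im["hand_eye"],im["intrinsics"])
E
```

```text
f1 [555.464 162.361  97.411]
f2 [514.716 189.568  16.88 ]
pin [ 589.761 -178.648   64.07 ]
fin [563.019 181.593  58.   ] [506.083 166.162  58.   ] [534.551 173.877  58.   ] 58.990037307644236
slot [ 576.343 -176.481   55.   ] [-50.102  10.265   0.   ] 51.14285159808678 [ 589.382 -179.523   66.   ]
[ 659.921 -144.285   54.   ]
[ 636.491 -241.585   54.   ]
[[ 0.961 -0.277 -0.   ]
 [-0.277 -0.961 -0.001]
 [ 0.     0.001 -1.   ]]
[[   0.001   -0.949   -0.315   80.956]
 [   1.       0.001    0.       1.557]
 [  -0.      -0.315    0.949 -141.953]
 [   0.       0.       0.       1.   ]] [[295.121   0.    257.805]
 [  0.    295.121 191.41 ]
 [  0.      0.      1.   ]]
```

```bash
python3 -m crank '[[1,0.93,0.72,0,0,0,-1],[1,0.93,0.72,0,0,0,-1],[1,0.93,0.72,0,0,0,-1],[1,0.93,0.72,0,0,0,-1],[1,0.93,0.72,0,0,0,-1],[1,0.93,0.72,0,0,0,-1],[1,0.93,0.72,0,0,0,-1],[1,0.93,0.72,0,0,0,-1],[1,0.93,0.72,0,0,0,-1],[1,0.93,0.72,0,0,0,-1]]'
python3 - <<'E'
from h import *
from cell import sensors
s=sensors.state(); print(toolshift(s,[534.5,174,200]))
E
```

```text
clock: 1.15
eef_pos: [360.0, 412.0, 231.1]
tool_rot: [0.994, 0.11, -0.0, 0.0]
wrist_force: [0.0, 0.7, 0.5]
gripper_width: 85.3
finger_force: 0.0
[0.47295168 1.08141263 0.12439958]
```

```bash
python3 -m crank '[[1,0.47,1,0.12,0,0,-0.09],[1,0.47,1,0.12,0,0,-0.09],[1,0.47,1,0.12,0,0,-0.09],[1,0.47,1,0.12,0,0,-0.09],[1,0.47,1,0.12,0,0,-0.09],[1,0.47,1,0.12,0,0,-0.09],[1,0.47,1,0.12,0,0,-0.09],[1,0.47,1,0.12,0,0,-0.09],[1,0.47,1,0.12,0,0,-0.09],[1,0.47,1,0.12,0,0,-0.09]]'
python3 - <<'E'
from h import *
from cell import sensors,imaging
import cv2
s=sensors.state(); im=imaging.get_image("wrist"); pickle.dump((im,s),open("w1.pkl","wb")); cv2.imwrite("pics/w1.png",im["img"])
E
```

```text
clock: 2.15
eef_pos: [529.2, 194.0, 201.5]
tool_rot: [0.991, 0.133, 0.0, -0.0]
wrist_force: [0.5, -1.0, 0.0]
gripper_width: 85.7
finger_force: 0.0
```

View pics/w1.png

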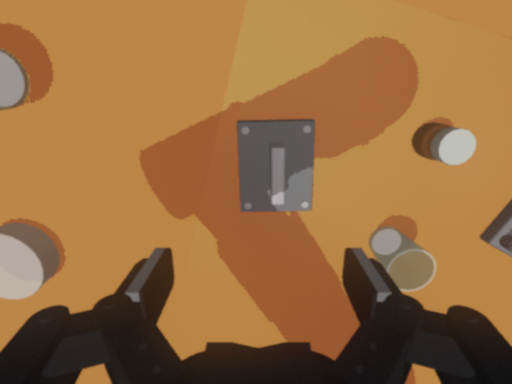

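The wrist view shows the slab corners at (238,121), (314,120), (313,210) and (240,212). The fin spans u from about 271 to 285 and v from 148 to 204, and the fingers are at the bottom.

Run:
```python
from h import *
np.set_printoptions(precision=2,suppress=True)
im,s=pickle.load(open("w1.pkl","rb")); d=wristcam(im,s); print("cam",-d["R"].T@d["t"])
c=np.array([onz(d,p,22) for p in((238,121),(314,120),(313,210),(240,212))]); print(c,c.mean(0))
e=(c[0]+c[1])/2-(c[2]+c[3])/2; print("yaw",np.degrees(np.arctan2(e[1],e[0])),np.linalg.norm(e),np.linalg.norm(c[0]-c[1]))
for p in((278,148),(278,204)): print(onz(d,p,58))
t=pickle.load(open("top.pkl","rb")); sc=pickle.load(open("scene.pkl","rb"))
for u,w,x in(((205,195.5),(278,148),(306.7,192.8)),((209.7,213),(278,204),(295,183))): print("tri",tri(ray(t,u),ray(d,w)),tri(ray(t,u),ray(d,w),ray(sc,x)))
cc=np.array([onz(t,(185+a/6,180+b/6),22) for a,b in((43,82),(192,38),(244,213),(100,262))]);print("top slab",cc.mean(0)); e=(cc[0]+cc[1]-cc[2]-cc[3])/2;print(np.degrees(np.arctan2(e[1],e[0])))
```

```text
cam [606.84 213.58 343.44]
[[574.63 226.72  22.  ]
 [596.93 149.1   22.  ]
 [499.03 117.18  22.  ]
 [474.02 199.07  22.  ]] [536.15 173.02  22.  ]
yaw 16.70473627838425 103.63190397703158 80.75685419762601
[563.64 181.53  58.  ]
[507.89 165.    58.  ]
tri [563.28 181.57  56.84] [564.04 182.94  57.82]
tri [506.73 165.53  56.48] [507.54 166.47  59.59]
top slab [534.47 172.3   22.  ]
17.184560007060128
```

Run:
```python
from h import *
from cell import sensors
s=sensors.state(); print(s["eef_pos"],toolshift(s,[535.5,173.3,29]))
```

```text
[529.18892785 193.85380687 201.52622215] [0.00248687 0.0861006  0.69008831]
```

```bash
python3 -m crank '[[1,0.0025,0.086,0,0,0,-0.04],[1,0.0025,0.086,0,0,0,-0.04],[1,0.0025,0.086,0.15,0,0,-0.04],[1,0.0025,0.086,0.3,0,0,-0.04],[1,0.0025,0.086,0.42,0,0,-0.04],[1,0.0025,0.086,0.54,0,0,-0.04],[1,0.0025,0.086,0.62,0,0,-0.04],[1,0.0025,0.086,0.67,0,0,-0.04],[1,0.0025,0.086,0.69,0,0,-0.04],[1,0.0025,0.086,0.69,0,0,-0.04],[1,0.0025,0.086,0.69,0,0,-0.04]]'
python3 -m crank '[[0,0,0,0,0,0,0],[0,0,0,0,0,0,0],[0,0,0,0,0,0,0],[0,0,0,0,0,0,0],[0,0,0,0,0,0,0],[0,0,0,0,0,0,0],[0,0,0,0,0,0,0],[0,0,0,0,0,0,0],[0,0,0,0,0,0,0],[0,0,0,0,0,0,0],[0,0,0,0,0,0,0],[0,0,0,0,0,0,0]]'
```

```text
clock: 3.3
eef_pos: [536.5, 172.7, 29.8]
tool_rot: [0.99, 0.142, 0.001, -0.0]
wrist_force: [0.1, -0.2, -0.4]
gripper_width: 85.7
finger_force: 0.0
clock: 4.5
eef_pos: [536.2, 172.4, 29.2]
tool_rot: [0.99, 0.142, 0.0, -0.0]
wrist_force: [-0.7, 0.6, 5.2]
gripper_width: 12.8
finger_force: 59.8
```

```bash
python3 -m crank '[[0,0,0,-0.03,0,0,0],[0,0,0,-0.08,0,0,0],[0,0,0,-0.16,0,0,0],[0,0,0,-0.26,0,0,0],[0,0,0,-0.36,0,0,0],[0,0,0,-0.46,0,0,0],[0,0,0,-0.52,0,0,0],[0,0,0,-0.52,0,0,0],[0,0,0,-0.52,0,0,0],[0,0,0,-0.52,0,0,0]]'
python3 - <<'E'
from h import *
from cell import sensors
s=sensors.state(); print(s["wrist_force"],s["gripper_width"],toolshift(s,[449,-147,160]))
E
```

```text
clock: 5.5
eef_pos: [535.0, 171.6, 157.7]
tool_rot: [0.99, 0.141, -0.001, 0.0]
wrist_force: [-0.8, -0.5, -4.0]
gripper_width: 12.9
finger_force: 58.7
[-0.79866325 -0.51806653 -3.96176747] 12.903994339579617 [-0.68714877  1.12702287 -0.00747657]
```

```bash
python3 -m crank '[[0,-0.03,0.06,0,0,0,0.05],[0,-0.09,0.16,0,0,0,0.15],[0,-0.17,0.28,0,0,0,0.25],[0,-0.25,0.4,0,0,0,0.35],[0,-0.31,0.5,0,0,0,0.45],[0,-0.34,0.56,0,0,0,0.5],[0,-0.34,0.56,0,0,0,0.5],[0,-0.34,0.56,0,0,0,0.5],[0,-0.34,0.56,0,0,0,0.5]]'
python3 - <<'E'
from h import *
from cell import sensors
s=sensors.state(); print(s["wrist_force"],s["gripper_width"],toolshift(s,[449,-147,160]))
E
```

```text
clock: 6.4
eef_pos: [493.8, 14.4, 158.6]
tool_rot: [1.0, 0.017, -0.0, 0.0]
wrist_force: [-0.1, 0.5, -2.2]
gripper_width: 13.2
finger_force: 58.9
[-0.1459935   0.53081678 -2.15307766] 13.164422516649829 [-0.20167992  0.63879397 -0.00559216]
```

```bash
python3 -m crank '[[0,-0.02,0.06,0,0,0,0.05],[0,-0.06,0.18,0,0,0,0.15],[0,-0.1,0.32,0,0,0,0.25],[0,-0.14,0.45,0,0,0,0.36],[0,-0.18,0.57,0,0,0,0.46],[0,-0.2,0.64,0,0,0,0.52],[0,-0.2,0.64,0,0,0,0.52],[0,-0.2,0.64,0,0,0,0.52],[0,-0.2,0.64,0,0,0,0.52],[0,-0.2,0.64,0,0,0,0.52]]'
python3 - <<'E'
from h import *
from cell import sensors,imaging
import cv2
s=sensors.state(); im=imaging.get_image("wrist"); pickle.dump((im,s),open("w2.pkl","wb")); cv2.imwrite("pics/w2.png",cv2.resize(im["img"],(768,576),interpolation=cv2.INTER_CUBIC))
E
```

```text
clock: 7.4
eef_pos: [449.3, -147.1, 158.8]
tool_rot: [0.994, -0.112, -0.0, -0.0]
wrist_force: [-0.0, -0.1, -3.2]
gripper_width: 13.1
finger_force: 59.2
```

View pics/w2.png

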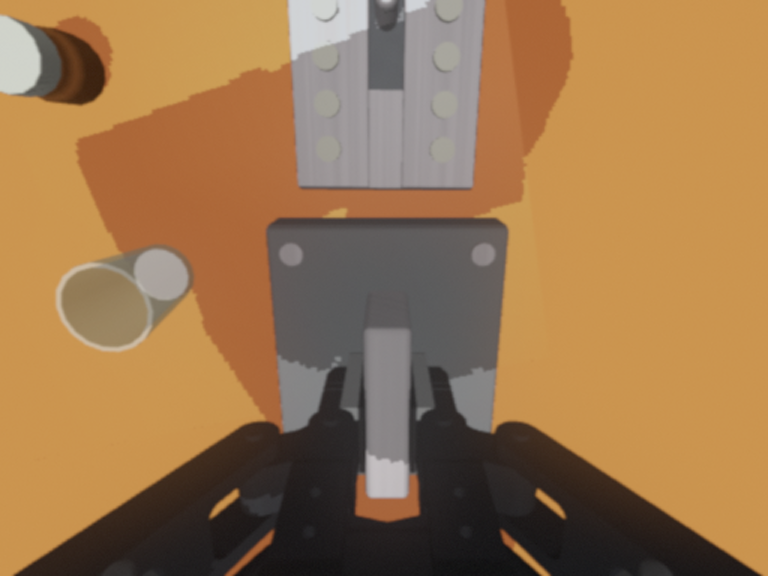

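The wrist view (scaled by 1.5) shows the held cover with front corners near (270,225) and (507,225). The press caps are at (328,149), (327,104), (326,56) on the left and (443,149), (445,104), (447,56) on the right. The slot's near end is at v≈90 and the pin tip at about (388,0), cut off by the image edge. I'll back off for a second view.

```bash
python3 -m crank '[[0,-0.05,0,-0.05,0,0,0],[0,-0.12,0,-0.12,0,0,0],[0,-0.14,0,-0.2,0,0,0],[0,-0.14,0,-0.24,0,0,0],[0,-0.14,0,-0.24,0,0,0],[0,-0.14,0,-0.24,0,0,0],[0,-0.14,0,-0.24,0,0,0],[0,-0.14,0,-0.24,0,0,0]]'
python3 - <<'E'
from h import *
from cell import sensors,imaging
import cv2
s=sensors.state(); im=imaging.get_image("wrist"); pickle.dump((im,s),open("w3.pkl","wb")); cv2.imwrite("pics/w3.png",cv2.resize(im["img"][:200,140:400],(780,600),interpolation=cv2.INTER_CUBIC))
E
```

```text
clock: 8.25
eef_pos: [414.6, -139.9, 217.8]
tool_rot: [0.994, -0.113, -0.001, 0.0]
wrist_force: [0.5, 0.6, -3.1]
gripper_width: 13.1
finger_force: 59.3
```

View pics/w3.png

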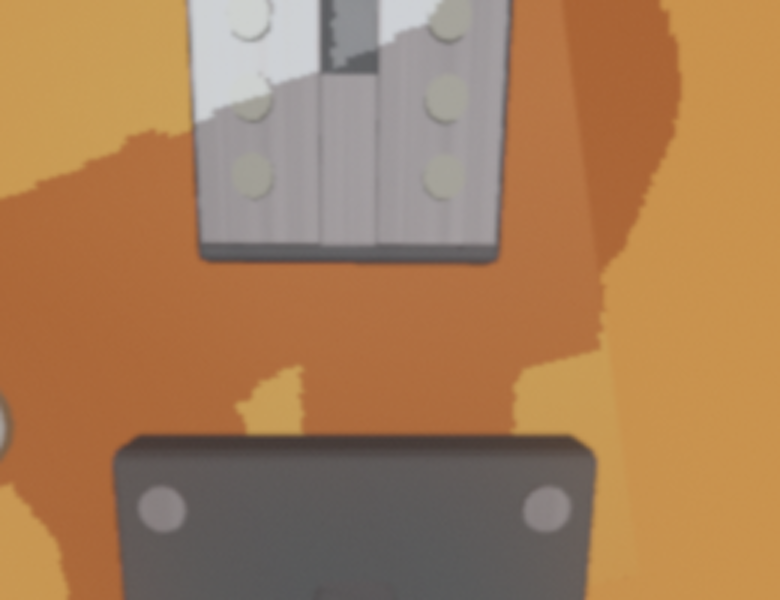

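This view shows near caps at (252,173) and (443,173) in the 3x crop, second caps at (251,97) and (447,96), and the slot's near end at (349,72). The pin is out of view.

Run:
```python
from h import *
np.set_printoptions(precision=2,suppress=True)
a=wristcam(*pickle.load(open("w2.pkl","rb"))); b=wristcam(*pickle.load(open("w3.pkl","rb")))
t=pickle.load(open("top.pkl","rb"))
A=dict(l1=(328,147),r1=(444,147),l2=(327,103),r2=(445,103),l3=(326,55),r3=(447,55),slot=(387,90))
B=dict(l1=(252,173),r1=(443,173),l2=(251,97),r2=(447,96),l3=(250,14),r3=(449,15),slot=(349,72))
P={}
for k in A:
    u=np.array(A[k])/1.5; v=np.array(B[k])/3+[140,0]; z=52 if k=='slot' else 58
    P[k]=(onz(a,u,z)+onz(b,v,z))/2
    print(k,tri(ray(a,u),ray(b,v)),onz(a,u,z),onz(b,v,z))
L=P['l3']-P['l1'];R=P['r3']-P['r1'];e=L+R;yaw=np.arctan2(e[1],e[0]);W=P['l1']+P['l2']+P['l3']-P['r1']-P['r2']-P['r3']
print("yaw",np.degrees(yaw),np.degrees(np.arctan2(W[1],W[0])),np.linalg.norm(W)/3,np.linalg.norm(e)/4)
for s in "123": print((P['l'+s]+P['r'+s])/2)
x=np.array([np.cos(yaw),np.sin(yaw),0]);print("slotcentre",P['slot']+26*x)
print("pin",onz(a,(388/1.5,3/1.5),66),onz(t,(316.5,186.7),66))
s=pickle.load(open("w3.pkl","rb"))[1]; r=Ro.from_quat(s["tool_rot"]).as_matrix(); print("toolyaw",np.degrees(np.arctan2(r[1,0],r[0,0])))
# cover yaw/offset in hand: front top edge corners, in tool coords at z=cover top
T=wristcam(*pickle.load(open("w3.pkl","rb")))
z=s["eef_pos"][2]-29+22
for p in ((162,508),(547,508)): q=onz(T,(p[0]/3+140,p[1]/3),z); print("corner dot in tool",r.T@(q-s["eef_pos"]))
```

```text
l1 [ 531.4  -135.56   54.18] [ 531.37 -135.97   58.  ] [ 530.89 -135.93   58.  ]
r1 [ 517.8  -194.83   55.59] [ 517.91 -195.1    58.  ] [ 517.59 -194.01   58.  ]
l2 [ 552.51 -140.66   52.76] [ 552.05 -141.07   58.  ] [ 551.43 -141.11   58.  ]
r2 [ 538.91 -199.87   54.49] [ 538.76 -199.48   58.  ] [ 538.38 -199.32   58.  ]
l3 [ 574.   -146.16   53.61] [ 573.28 -146.35   58.  ] [ 572.75 -146.52   58.  ]
r3 [ 561.08 -205.39   50.14] [ 560.07 -204.41   58.  ] [ 559.33 -203.99   58.  ]
slot [ 551.17 -171.88   58.73] [ 551.78 -172.25   52.  ] [ 552.5  -171.94   52.  ]
yaw -13.499582758190849 77.14232841818608 59.721971605998164 21.55367989420178
[ 524.44 -165.25   58.  ]
[ 545.16 -170.24   58.  ]
[ 566.36 -175.32   58.  ]
slotcentre [ 577.42 -178.17   52.  ]
pin [ 586.2  -180.54   66.  ] [ 589.38 -179.52   66.  ]
toolyaw -12.942165876222493
corner dot in tool [ 43.56 -31.47   6.9 ]
corner dot in tool [43.59 35.09  6.94]
```

Run:
```python
from h import *
from cell import sensors
np.set_printoptions(precision=4,suppress=True)
s=sensors.state(); print(s["eef_pos"],toolshift(s,[575,-176,110]))
im,w=pickle.load(open("w1.pkl","rb"));d=wristcam(im,w)
c=np.array([onz(d,p,22) for p in((246,131),(306,130),(304,204),(248,206))]);print(c,c.mean(0))
```

```text
[ 414.6985 -139.9365  217.977 ] [ 0.6579 -0.0033  0.4309]
[[566.7236 215.8758  22.    ]
 [584.7294 154.019   22.    ]
 [503.396  129.6858  22.    ]
 [483.7951 191.9183  22.    ]] [534.661  172.8747  22.    ]
```

```bash
python3 -m crank '[[0,0.05,0,0.02,0,0,0],[0,0.15,0,0.08,0,0,0],[0,0.28,-0.001,0.15,0,0,0],[0,0.42,-0.002,0.22,0,0,0],[0,0.54,-0.003,0.3,0,0,0],[0,0.62,-0.003,0.36,0,0,0],[0,0.658,-0.003,0.41,0,0,0],[0,0.658,-0.003,0.431,0,0,0],[0,0.658,-0.003,0.431,0,0,0],[0,0.658,-0.003,0.431,0,0,0],[0,0.658,-0.003,0.431,0,0,0],[0,0.658,-0.003,0.431,0,0,0]]'
python3 - <<'E'
from h import *
from cell import sensors,imaging
import cv2
s=sensors.state(); print(s["eef_pos"],s["wrist_force"],s["wrist_torque"])
im=imaging.get_image("wrist"); pickle.dump((im,s),open("w4.pkl","wb"))
sc=imaging.get_image("scene")["img"][170:260,150:250]
cv2.imwrite("pics/w4.png",np.hstack([cv2.resize(im["img"],(512,384)),cv2.resize(sc,(284,384),interpolation=cv2.INTER_CUBIC)]))
E
```

```text
clock: 9.5
eef_pos: [575.5, -175.9, 112.2]
tool_rot: [0.994, -0.113, 0.001, -0.0]
wrist_force: [0.5, -0.7, -2.7]
gripper_width: 12.9
finger_force: 59.2
[ 575.5166254  -175.91450297  112.22060683] [ 0.46749776 -0.67649895 -2.697373  ] [ 0.00489     0.02008258 -0.01741347]
```

View pics/w4.png

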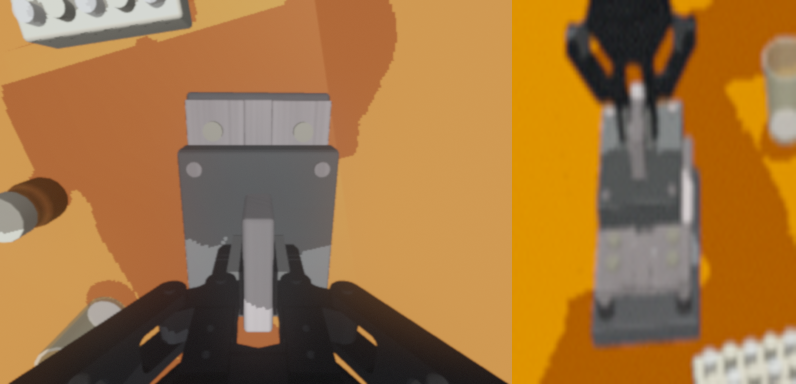

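The cover sits squarely over the rows: the dot midpoint is at u≈258 and the cap midpoint at u≈257.5. Next I'll lower it gently.

```bash
python3 -m crank '[[0,0,0,0.02,0,0,0],[0,0,0,0.04,0,0,0],[0,0,0,0.056,0,0,0],[0,0,0,0.06,0,0,0],[0,0,0,0.06,0,0,0],[0,0,0,0.06,0,0,0]]'
python3 -m crank '[[0,0,0,0.004,0,0,0],[0,0,0,0.004,0,0,0],[0,0,0,0.004,0,0,0]]'
python3 -m crank '[[0,0,0,0.004,0,0,0],[0,0,0,0.004,0,0,0],[0,0,0,0.004,0,0,0]]'
python3 -c "
from cell import sensors
s=sensors.state(); print(s['wrist_force'],s['wrist_torque'])"
```

```text
clock: 10.2
eef_pos: [575.5, -176.1, 96.0]
tool_rot: [0.994, -0.113, 0.0, 0.0]
wrist_force: [-0.8, -0.9, -4.0]
gripper_width: 13.3
finger_force: 59.5
clock: 10.5
eef_pos: [575.6, -176.0, 95.2]
tool_rot: [0.994, -0.113, 0.0, 0.0]
wrist_force: [1.2, 0.5, -1.5]
gripper_width: 13.1
finger_force: 59.5
clock: 10.8
eef_pos: [575.7, -176.1, 95.1]
tool_rot: [0.994, -0.112, 0.0, 0.0]
wrist_force: [-1.7, 1.1, 5.1]
gripper_width: 12.9
finger_force: 60.7
[-1.72546726  1.06387975  5.07972545] [0.42109801 0.84773424 0.02810278]
```

Contact with the pin came at TCP z ≈ 95, meaning the underside is at about 66. Now sliding toward the pin.

```bash
for i in 1; do :; done; python3 -m crank '[[0,0.004,0,-0.001,0,0,0],[0,0.008,0,-0.001,0,0,0],[0,0.012,0,-0.001,0,0,0],[0,0.012,0,-0.001,0,0,0]]'
python3 -m crank '[[0,0.004,0,0,0,0,0],[0,0.008,0,0,0,0,0],[0,0.012,0,0,0,0,0],[0,0.012,0,0,0,0,0]]'
python3 -m crank '[[0,0.004,0,0,0,0,0],[0,0.008,0,0,0,0,0],[0,0.008,0,0,0,0,0]]'
python3 -c "
from cell import sensors
s=sensors.state(); print(s['wrist_force'],s['wrist_torque'])"
```

```text
clock: 11.2
eef_pos: [577.6, -176.8, 95.1]
tool_rot: [0.994, -0.113, -0.001, 0.0]
wrist_force: [-4.4, 2.4, 7.8]
gripper_width: 13.1
finger_force: 60.8
clock: 11.6
eef_pos: [580.5, -177.6, 95.1]
tool_rot: [0.994, -0.113, -0.0, 0.0]
wrist_force: [-5.2, 1.1, 6.7]
gripper_width: 13.2
finger_force: 60.7
clock: 11.9
eef_pos: [582.6, -178.0, 94.9]
tool_rot: [0.994, -0.113, -0.0, 0.0]
wrist_force: [-4.2, 0.8, 5.1]
gripper_width: 12.8
finger_force: 60.5
[-4.18120252  0.84795267  5.12660417] [0.15357135 1.52298174 0.01807421]
```

```bash
python3 -m crank '[[0,0.004,0,0,0,0,0],[0,0.006,0,0,0,0,0],[0,0.006,0,0,0,0,0]]'
python3 -m crank '[[0,0.004,0,0,0,0,0],[0,0.006,0,0,0,0,0],[0,0.006,0,0,0,0,0]]'
python3 -c "
from cell import sensors
s=sensors.state(); print(s['wrist_force'],s['wrist_torque'])"
```

```text
clock: 12.2
eef_pos: [584.5, -178.2, 94.4]
tool_rot: [0.994, -0.113, -0.0, 0.0]
wrist_force: [-1.9, -0.1, 2.8]
gripper_width: 13.0
finger_force: 60.1
clock: 12.5
eef_pos: [586.3, -178.3, 93.8]
tool_rot: [0.994, -0.113, -0.0, -0.0]
wrist_force: [-0.6, 0.1, -3.7]
gripper_width: 13.1
finger_force: 59.4
[-0.57362146  0.1388583  -3.66967134] [-0.02589106 -0.01925179 -0.00029171]
```

The force went back to just the hanging weight, so the hole has reached the pin. I'll advance about 2.5 mm to centre it and lower.

```bash
python3 -m crank '[[0,0.006,0,0,0,0,0],[0,0.011,0,0,0,0,0],[0,0.011,0,0.004,0,0,0],[0,0.011,0,0.008,0,0,0],[0,0.011,0,0.008,0,0,0]]'
python3 -m crank '[[0,0,0,0.004,0,0,0],[0,0,0,0.008,0,0,0],[0,0,0,0.008,0,0,0]]'
python3 -c "
from cell import sensors
s=sensors.state(); print(s['wrist_force'],s['wrist_torque'])"
```

```text
clock: 13.0
eef_pos: [588.6, -179.1, 92.1]
tool_rot: [0.994, -0.113, -0.0, -0.0]
wrist_force: [-0.5, -0.4, -3.0]
gripper_width: 12.9
finger_force: 59.4
clock: 13.3
eef_pos: [588.7, -179.1, 90.1]
tool_rot: [0.994, -0.113, -0.0, -0.0]
wrist_force: [-0.7, -0.0, -3.1]
gripper_width: 13.0
finger_force: 59.4
[-0.65981548 -0.04318421 -3.08494089] [ 0.02328593  0.02309278 -0.01454251]
```

It is 5 mm below the pin tip with no side force, so the pin is inside the hole. Continuing down onto the caps.

```bash
python3 -m crank '[[0,0,0,0.004,0,0,0],[0,0,0,0.008,0,0,0],[0,0,0,0.012,0,0,0],[0,0,0,0.012,0,0,0],[0,0,0,0.012,0,0,0]]'
python3 -m crank '[[0,0,0,0.004,0,0,0],[0,0,0,0.004,0,0,0],[0,0,0,0.004,0,0,0]]'
python3 -c "
from cell import sensors
s=sensors.state(); print(s['wrist_force'],s['wrist_torque'])"
```

```text
clock: 13.8
eef_pos: [588.8, -179.1, 87.3]
tool_rot: [0.994, -0.113, 0.0, -0.0]
wrist_force: [-0.4, 0.2, -2.5]
gripper_width: 13.3
finger_force: 59.4
clock: 14.1
eef_pos: [588.9, -179.1, 86.8]
tool_rot: [0.994, -0.113, 0.0, 0.0]
wrist_force: [-3.4, 0.7, 2.9]
gripper_width: 13.3
finger_force: 60.2
[-3.37833856  0.68426904  2.91404441] [ 0.41757592  0.88746884 -0.06439396]
```

Seated on the caps at TCP z ≈ 86.9. Now pressing; the stop should be at about 79.

```bash
python3 -m crank '[[0,0,0,0.004,0,0,0],[0,0,0,0.008,0,0,0],[0,0,0,0.012,0,0,0],[0,0,0,0.012,0,0,0]]'
python3 -m crank '[[0,0,0,0.004,0,0,0],[0,0,0,0.008,0,0,0],[0,0,0,0.012,0,0,0],[0,0,0,0.012,0,0,0]]'
python3 -m crank '[[0,0,0,0.004,0,0,0],[0,0,0,0.008,0,0,0],[0,0,0,0.008,0,0,0]]'
python3 -m crank '[[0,0,0,0.004,0,0,0],[0,0,0,0.004,0,0,0],[0,0,0,0.004,0,0,0]]'
```

```text
clock: 14.5
eef_pos: [588.9, -179.1, 83.6]
tool_rot: [0.994, -0.113, 0.0, 0.0]
wrist_force: [-3.2, 2.1, 6.2]
gripper_width: 13.1
finger_force: 60.6
clock: 14.9
eef_pos: [588.9, -179.1, 81.0]
tool_rot: [0.994, -0.113, 0.0, 0.0]
wrist_force: [-4.6, 2.7, 9.7]
gripper_width: 13.1
finger_force: 61.1
clock: 15.2
eef_pos: [588.9, -179.1, 79.3]
tool_rot: [0.994, -0.112, 0.0, 0.0]
wrist_force: [-5.5, 3.5, 11.1]
gripper_width: 12.7
finger_force: 61.6
clock: 15.5
eef_pos: [588.9, -179.1, 79.1]
tool_rot: [0.994, -0.112, 0.0, 0.0]
wrist_force: [-8.3, 3.1, 16.3]
gripper_width: 13.3
finger_force: 62.4
```

The force is now climbing steeply with no travel, so the deck is on its stop. I'll add a little margin and check.

```bash
python3 -m crank '[[0,0,0,0.004,0,0,0],[0,0,0,0.006,0,0,0],[0,0,0,0.006,0,0,0],[0,0,0,0.006,0,0,0],[0,0,0,0.006,0,0,0]]'
python3 - <<'E'
from h import *
from cell import sensors,imaging
import cv2
s=sensors.state(); print(s["eef_pos"],s["wrist_force"],s["gripper_width"])
im=imaging.get_image("wrist")["img"]
sc=imaging.get_image("scene")["img"][170:260,150:250]
cv2.imwrite("pics/w5.png",np.hstack([im,cv2.resize(sc,(284,384),interpolation=cv2.INTER_CUBIC)]))
E
```

```text
clock: 16.0
eef_pos: [589.0, -179.2, 79.1]
tool_rot: [0.994, -0.112, 0.001, 0.0]
wrist_force: [-11.3, 6.4, 28.4]
gripper_width: 13.0
finger_force: 64.1
[ 589.02428854 -179.15135925   79.10325244] [-11.31921867   6.38077503  28.43333359] 12.957797260125227
```

View pics/w5.png

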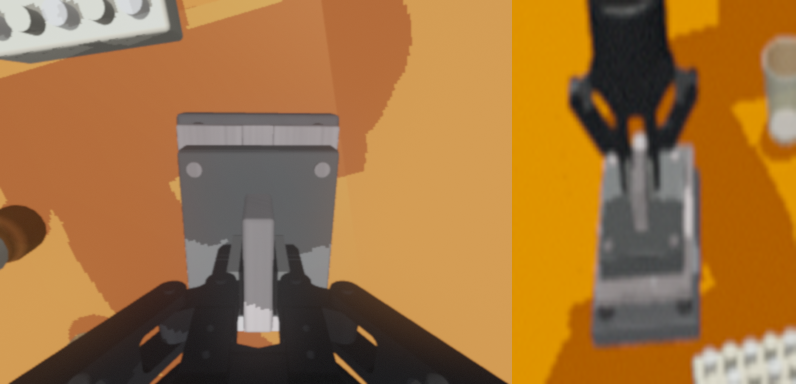

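The cover is square and flat on the deck (dots at u 194 and 322, v 170). It is 7.8 mm below first cap contact and held with 28 N, and z is no longer moving. Handing in.

```bash
python3 -c "
from cell import job
print(job.close_job())"
```

```text
the job is handed in; nothing more can be done
None
```

I handed the job in at about 16 s with the cover over the pin, flat on the caps, and held pressed at about 28 N with the deck apparently on its stop (7.8 mm of travel measured, then none); no verdict came back.

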